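Firmness test on a cut potato

TASK

Take the potato half that lies with its pale cut face up (not the one lying cut face down), set it fully down in the round pocket of the green cradle with the cut face up, and let go of it. Then lift the orange-handled firmness gauge out of its stand and press its red foot lightly on the dark dot on the cut face, gauge upright and plunger about half-way in, never pressing hard. Finish while still holding the gauge there, and leave the other things on the table alone.

Things in the scene. Friction and masses are not known exactly. Their poses are not given: they have to be found in the camera images.
- half_center (a point): Potato half with its cut face up, 54 mm in diameter and 37 mm high, about 80 g, lying on the white chopping board. Brown skin all round; the top is a flat pale-yellow cut face. The side is vertical (54 mm across) from 14 mm above the underside up to the face; below that it tapers to a flat foot 34 mm across. This point is its centre, 18.5 mm above the underside and below the face; z points up out of the cut face.
- dot (a point): Centre of the dark violet dot, 10 mm in diameter, on the pale cut face of that half (on the face itself, 9 mm from the middle along the half's x axis). z points up out of the face.
- other_half: The other potato half, lying cut face down on the board: a brown dome 54 mm in diameter and 37 mm high. Origin at the centre of its underside. Leave alone.
- board: White plastic chopping board, 240 (x) x 300 (y) x 12 mm, fixed. Origin at the centre of its underside; its top is 12 mm above the table.
- pocket (a point): Centre of the floor of the round pocket in the fixed green cradle block (110 x 110 x 28 mm, standing on the table). The pocket is 58 mm in diameter and 12 mm deep; its floor is 16 mm above the table. A seated half has its centre 18.5 mm above this point, its cut face 37 mm above it, and stands 25 mm out of the block. z points up.
- gauge_grip (a point): Middle of the orange handle of the firmness gauge (185 g, upright, round). The handle is a cylinder 30 mm in diameter and 64 mm long, from 32 mm below to 32 mm above this point. Under it a black collar 42 mm across and 6 mm thick, then a steel barrel 26 mm across and 60 mm long, then a sprung plunger that sticks 28 mm out of the barrel when free. The underside of the plunger's red foot, when free, is 126 mm below this point. z points up along the gauge, away from the foot.
- foot (a point): Centre of the underside of the gauge's red foot (12 mm in diameter), the face that is pressed on the dot. z points up along the gauge.
- plunger (a joint): How far the sprung plunger is pushed into the gauge, in m: 0 free, 0.012 fully in. The spring gives about 1.2 N as it starts to move, 3.6 N half-way (0.006) and 6 N fully in; beyond that the gauge is rigid.
- stand: Fixed gauge stand, open at front and back: base 100 x 100 x 12 mm, two upright cheeks and a top plate 70 x 70 mm whose upper face is 100 mm above the table, with a 30 mm hole through which the barrel hangs; the collar rests on the plate. The gauge lifts straight up; its foot is clear of the plate after 90 mm. Origin at the centre of its underside, under the hole.
- knife: Kitchen knife, lying on the far part of the board, 275 mm long along its x, black handle to -x. Origin near the heel of the blade, on the underside. Leave alone.
- peeler: Green-handled peeler, 150 mm long, lying on the table. Origin near its neck, on the underside. Leave alone.
- mug: Blue mug, 76 mm in diameter, 85 mm high, on the table. Origin at the centre of its underside. Leave alone.
- jar: Jar with a red cap, 56 mm in diameter, 75 mm high, on the table. Origin at the centre of its underside. Leave alone.
Things that resemble listed ones, but are neither listed nor needed, are in the scene too. There is more than one size of the stand; the one meant has the size given above.

How it is judged:
By the outcome, as a careful person would: the job done as asked, in the order asked, and still so for the second after the job is handed in, while the arm keeps its last pose, push and grip.
It also fails if it takes over 64 s, if anything falls off the work surface, if the arm or the gripper's body presses on something with over 40 N, if the wrist force passes 120 N, or if a joint passes its speed limit or range.

ROBOT

A 6-joint arm with a two-finger parallel gripper is mounted at the origin on the work surface. World frame = base frame: x ahead of the robot, y to its left, z up, the work surface at z = 0. Lengths are in mm, angles in degrees, forces in N, time in s.
With the tool pointing down it reaches from about 300 to 850 mm from the base axis. Payload 4.2 kg.
Tool frame: the origin (TCP) lies at the very end of the fingers, on their centre line; the grasp point (between the pads) lies 19 mm behind it; z points along the fingers, y is the line along which they close (so a half turn about z gives the same grasp; the last joint's range is limited). The gripper opens to 91 mm and grips with 3 to 60 N. Pads are 32 mm wide; open, the fingers measure 118 mm over their backs; the gripper's body (76 mm by 178 mm) begins 60 mm behind the grasp point.
Start: joints at [67.724, 18.312, 89.639, -0, 72.044, -1.146], TCP at [207.289, 536.353, 213.976] pointing down, gripper open.
Joint ranges: [-177.97, 177.97], [-48.28, 115.42], [12.27, 149.76], [-77.06, 257.06], [2.81, 150.46], [-146.56, 146.56]. Speed limits (degrees/s): [147.25, 147.25, 180, 180, 180, 180].

INTERFACE

Orientations are given as [roll, pitch, yaw] about the fixed x, y, z axes, in that order (R = Rz(yaw) Ry(pitch) Rx(roll)).
In Python, from workcell import * gives the robot as it stands.
- The arm moves only by the tool move_arm, never from a script. Its argument "motion" is a list of rows, each a list of 3 entries, a list of its own where there are three numbers: the finger opening in mm, from 0 to 91.2, then the shift along the world's x, y, z in units of 25 mm (1.0 is 25 mm), then the turn, a rotation vector about the world's x, y, z in units of 4 degrees (1.0 is 4 degrees). In form: [[grip, [x, y, z], [ax, ay, az]], ...]. A call has 1 to 20 rows; each row shifts and turns the commanded pose from where the row before left it; what a row does not reach is not made up. A row lasts 1/12 s, in which the tool goes at most 41.7 mm and 7.16 degrees, less where a joint would pass 70% of its speed; a pose out of reach is approached as far as the arm can. A call with a number of a shift or a turn outside -1 to 1 is refused whole. A call with a gripper value outside its range is refused whole. The fingers move at their own pace and stop on an object; "grip_force" is the grip in N (left out, the last holds). Time passes only in rows, so rows that do not move let the fingers close. It gives the time, the measured TCP pose, the force, the opening and the grip force at its end, in the units of the state.
- state(): the state, without advancing time (a new reading comes with each control period).
- grab_frame(name): name is "side" or "top"; returns the picture (400x640x3 uint8, blue, green, red); there is no depth.
- camera_info(name): a dict with "fx", "fy", "cx", "cy" (pixels), "rvec" (rotation vector, rad) and "tvec" (3), from world to camera coordinates, as OpenCV has them. Camera axes: x right, y down, z forward; pixel columns grow to the right and rows downward; lengths in mm; the calibration is good to about 2 mm. A picture is of the moment at which its call begins. camera_info takes no time and is no camera call.
- job_done(): hands the job in; it is judged then, once.
The state is a dict: "time_s": time; "qpos": joint angles; "qvel": joint speeds; "effort": joint torques, N m; "ee_pos": TCP position; "ee_rot": TCP orientation; "force": force on the tool from outside, world axes, zero at the start; "torque": the same for the moment, N m; "gripper_width": finger opening in mm; "gripper_force": force on a finger pad.
Only numpy, scipy, OpenCV 4.12 (cv2) and the standard library are available. Lean on these libraries where they do the work, as an engineer would, in place of code of your own. Each camera call takes 0.05 s, during which the arm holds its last target. There are 200 camera calls.

## Working session

There is one attempt and no reset: what is moved stays moved. The work goes in short steps, Python scripts to look and compute and a tool call to move; the robot and the scene stay as the last step left them, time stands still between calls to the robot, and variables do not carry over. Pictures are saved under pics/ and viewed, at most 10 in all, crops included, and the job is handed in when it is done.

Besides the shell and the picture viewer there is one more tool, called after ">>>" by a JSON object that holds its "op" and its "data". move_arm: Moves the arm, as the interface text tells. Shifts and turns lie within -1 to 1; 1 stands for 25 mm of shift or 4 degrees of turn. Its arguments: {"type":"object","properties":{"motion":{"type":"array","items":{"type":"array"}},"grip_force":{"type":"number"}},"required":["motion"]}

```bash
mkdir -p pics
cat > h.py <<'E'
from workcell import *
import numpy as np, cv2
def cam(n):
    c=camera_info(n); K=np.array([[c['fx'],0,c['cx']],[0,c['fy'],c['cy']],[0,0,1.]])
    return K,cv2.Rodrigues(np.array(c['rvec'],float))[0],np.array(c['tvec'],float)
def unproj(n,u,v,z):
    K,R,t=cam(n); d=R.T@np.linalg.solve(K,[u,v,1.]); o=-R.T@t
    return o+d*(z-o[2])/d[2]
def proj(n,p):
    K,R,t=cam(n); q=K@(R@np.array(p,float)+t); return q[:2]/q[2]
E
python3 - <<'E'
from h import *
for n in("top","side"):
    cv2.imwrite(f"pics/{n}0.png",grab_frame(n)); K,R,t=cam(n); print(n,K[0,0],-R.T@t,R[2])
s=state();print(s['ee_pos'],s['ee_rot'],s['gripper_width'],s['time_s'])
E
```

```text
top 434.25325996403075 [ 388.00158127  -56.8701423  1211.17442625] [ 0.17475733  0.0088024  -0.98457219]
side 435.63448572092943 [  98.4975543  -632.76174809  826.07320979] [ 0.4517473   0.56890637 -0.68721897]
[207.10136386 535.93456743 213.22725818] [-1.79911855e+02 -2.55818960e-03  1.58870013e+02] 91.33323817645253 0.1
```

View pics/top0.png

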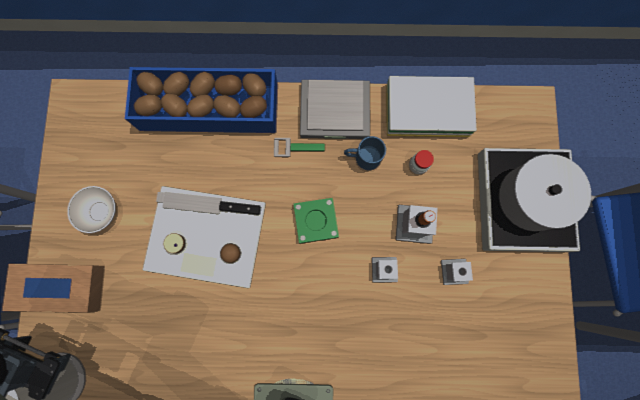

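View pics/side0.png

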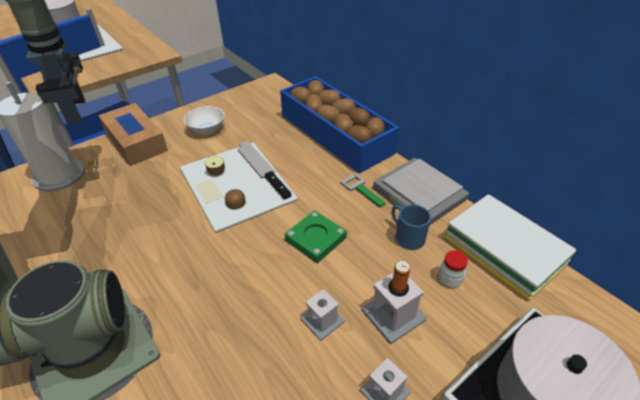

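The top view shows the cut-up half at (174,243), the other half at (230,253), the cradle at (316,220) and the gauge in its stand at (425,218). Next I'll measure by colour.

```bash
cat > m.py <<'E'
from h import *
def blob(n,im,box,lo,hi,z,ell=True):
    x0,y0,x1,y1=box; hsv=cv2.cvtColor(im[y0:y1,x0:x1],cv2.COLOR_BGR2HSV)
    m=cv2.inRange(hsv,lo,hi); cs,_=cv2.findContours(m,cv2.RETR_EXTERNAL,cv2.CHAIN_APPROX_NONE)
    if not cs: return None
    c=max(cs,key=cv2.contourArea); h=cv2.convexHull(c)
    M=cv2.moments(h); u,v=M['m10']/M['m00']+x0,M['m01']/M['m00']+y0
    return (round(u,1),round(v,1)),M['m00'],unproj(n,u,v,z).round(1)
E
python3 - <<'E'
from m import *
T=cv2.imread("pics/top0.png");S=cv2.imread("pics/side0.png")
for n,im,b in(("top",T,(155,225,195,262)),("side",S,(195,145,235,180))):
    print("face",n,blob(n,im,b,(18,60,120),(40,255,255),49)); 
    print("dot",n,blob(n,im,b,(110,30,0),(175,255,140),49))
for n,im,b in(("top",T,(280,190,350,250)),("side",S,(275,200,355,265))):
    print("cradle",n,blob(n,im,b,(45,80,40),(80,255,255),28))
for n,im,b in(("top",T,(410,195,445,240)),("side",S,(380,255,420,300))):
    print("orange",n,blob(n,im,b,(3,120,70),(18,255,255),170))
a=cv2.resize(T[222:262,154:194],None,fx=8,fy=8,interpolation=2);b=cv2.resize(T[190:250,285:345],(320,320),interpolation=2)
c=cv2.resize(T[195:255,390:450],(320,320),interpolation=2)
d=cv2.resize(S[150:185,195:235],(320,280),interpolation=2);e=cv2.resize(S[205:265,285:350],(320,280));f=cv2.resize(S[255:345,355:435],(320,280))
pad=lambda x:cv2.resize(x,(260,260))
cv2.imwrite("pics/z.png",np.vstack([np.hstack(list(map(pad,r))) for r in((a,b,c),(d,e,f))]))
E
```

```text
face top ((166.5, 249.9), 2.0, array([442.9, 344.6,  49. ]))
dot top ((175.1, 244.9), 2.5, array([456.7, 322.6,  49. ]))
face side ((214.0, 162.0), 136.0, array([460.4, 327. ,  49. ]))
dot side None
cradle top ((315.6, 220.2), 1595.0, array([532.2, -51.1,  28. ]))
cradle side ((315.3, 235.8), 1786.5, array([523.9, -61.7,  28. ]))
orange top ((426.7, 220.8), 3.5, array([ 518. , -319.4,  170. ]))
orange side ((400.5, 276.0), 419.0, array([ 509.5, -340.3,  170. ]))
```

View pics/z.png

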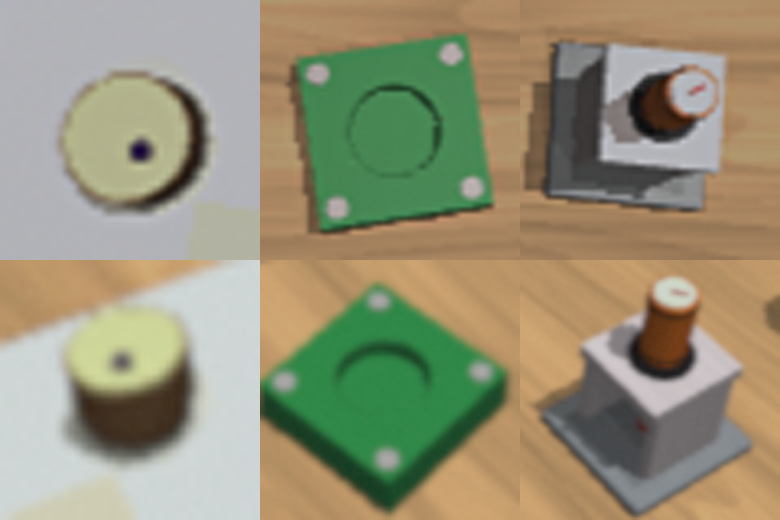

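Run:
```python
from h import *
for nm,z,t,s in(("face",49,(173.0,243.2),(214,161.6)),("dot",49,(175,244.7),(213.3,163.1)),("pocket",28,(315.4,219.7),(315.4,232.5)),("cap",170,(429,215.7),(401.9,265.6)),("plate",100,(422.5,219.4),None),("other",30,(230,253),(235,199))):
    print(nm,unproj("top",*t,z).round(1),unproj("side",*s,z).round(1) if s else "")
# cradle / stand edge directions
print(unproj("top",285+58/4.33,190+34/4.33,28)-0,[unproj("top",390+(x-520)/4.33,195+y/4.33,100).round(0)[:2] for x,y in((608,45),(725,57),(718,171),(601,160))])
```

```text
face [461.  328.6  49. ] [461.5 328.7  49. ]
dot [457.1 323.   49. ] [456.6 323.8  49. ]
pocket [533.5 -50.6  28. ] [530.8 -53.4  28. ]
cap [ 530.5 -325.2  170. ] [ 529.1 -325.1  170. ]
plate [ 530.2 -326.3  100. ] 
other [438.6 178.6  30. ] [437.  174.3  30. ]
[593.41994761  -2.4959318   28.        ] [array([ 566., -296.]), array([ 560., -365.]), array([ 492., -359.]), array([ 497., -290.])]
```

>>> {"op": "move_arm", "data": {"motion": [[91,[0.85,-0.69,-0.2],[0,0,0]],[91,[0.85,-0.69,-0.2],[0,0,0]],[91,[0.85,-0.69,-0.2],[0,0,0]],[91,[0.85,-0.69,-0.2],[0,0,0]],[91,[0.85,-0.69,-0.2],[0,0,0]],[91,[0.85,-0.69,-0.2],[0,0,0]],[91,[0.85,-0.69,-0.2],[0,0,0]],[91,[0.85,-0.69,-0.2],[0,0,0]],[91,[0.85,-0.69,-0.2],[0,0,0]],[91,[0.85,-0.69,-0.4],[0,0,0]],[91,[0.85,-0.69,-0.6],[0,0,0]],[91,[0.81,-0.7,-0.6],[0,0,0]],[91,[0,0,0],[0,0,0]],[91,[0,0,0],[0,0,0]]]}}

```text
time_s: 1.27
ee_pos: [461.3, 327.9, 127.7]
ee_rot: [-179.9, -0.1, 158.7]
force: [-0.8, -0.0, 1.1]
gripper_width: 91.0
gripper_force: 0.0
```

>>> {"op": "move_arm", "data": {"motion": [[91,[0,0,-0.8],[0,0,0]],[91,[0,0.03,-0.8],[0,0,0]],[91,[0,0,-0.8],[0,0,0]],[91,[0,0,-0.8],[0,0,0]],[91,[0,0,-0.6],[0,0,0]],[91,[0,0,-0.2],[0,0,0]],[48,[0,0,0],[0,0,0]],[48,[0,0,0],[0,0,0]],[48,[0,0,0],[0,0,0]],[48,[0,0,0],[0,0,0]],[48,[0,0,0],[0,0,0]],[48,[0,0,0],[0,0,0]],[48,[0,0,0],[0,0,0]],[48,[0,0,0],[0,0,0]],[48,[0,0,0],[0,0,0]],[48,[0,0,0],[0,0,0]]], "grip_force": 15}}

```text
time_s: 2.6
ee_pos: [461.6, 330.1, 29.6]
ee_rot: [179.9, 0.0, 158.9]
force: [-1.2, 0.7, 6.3]
gripper_width: 53.2
gripper_force: 15.0
```

>>> {"op": "move_arm", "data": {"motion": [[48,[0,0,0.2],[0,0,0]],[48,[0,0,0.5],[0,0,0]],[48,[0,0,0.7],[0,0,0]],[48,[0,0,0.8],[0,0,0]],[48,[0,0,0.8],[0,0,0]],[48,[0,0,0],[0,0,0]],[48,[0,0,0],[0,0,0]]]}}

```text
time_s: 3.18
ee_pos: [461.6, 330.0, 104.6]
ee_rot: [179.9, 0.1, 158.9]
force: [-0.4, -0.2, -1.8]
gripper_width: 53.6
gripper_force: 15.0
```

Run:
```python
from h import *
for i in range(3):
    s=state();print(s['ee_pos'],s['force'],s['gripper_width'])
    T=grab_frame("top")
S=grab_frame("side")
u,v=map(int,proj("top",(461,329,90)));a,b=map(int,proj("side",(461,329,90)))
cv2.imwrite("pics/g.png",np.hstack([cv2.resize(I[y-30:y+30,x-30:x+30],(390,390),interpolation=2) for I,x,y in((T,u,v),(S,a,b))]))
```

```text
[461.63378534 330.00834435 104.56117881] [-0.40939332 -0.1832439  -1.8021048 ] 53.57771804339659
[460.86346253 329.48941058 103.4117238 ] [-0.87313335 -0.33130209 -1.56372159] 53.620524927354595
[460.48329355 329.24717498 102.77486023] [-0.01484148  0.00219316 -0.90675413] 53.760683628142914
```

View pics/g.png

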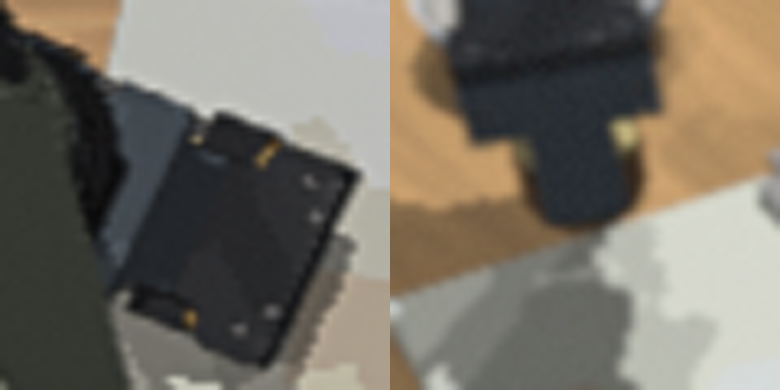

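The half is held between the pads. Before the descent I'll refine the cradle position from its four grey corner screws.

Run:
```python
from h import *
for n,(x0,y0,x1,y1) in(("top",(290,194,342,246)),("side",(280,206,352,264))):
    im=cv2.imread(f"pics/{n}0.png")[y0:y1,x0:x1]
    g=cv2.inRange(cv2.cvtColor(im,cv2.COLOR_BGR2HSV),(45,80,40),(80,255,255))
    c=max(cv2.findContours(g,0,1)[0],key=cv2.contourArea); h=np.zeros_like(g); cv2.drawContours(h,[cv2.convexHull(c)],-1,255,-1)
    w=cv2.inRange(im,(110,100,120),(255,255,255))&h
    N,L,st,ce=cv2.connectedComponentsWithStats(w)
    P=[unproj(n,*(ce[i]+[x0,y0]),28) for i in range(1,N) if st[i,4]>=4]
    print(n,[p.round(1)[:2].tolist() for p in P],np.mean(P,0).round(1))
```

```text
top [[583.4, -86.4], [569.2, -1.4], [498.2, -100.1], [483.7, -15.6]] [533.6 -50.9  28. ]
side [[567.7, -0.7], [582.6, -86.0], [483.1, -14.8], [497.5, -99.9]] [532.7 -50.3  28. ]
```

>>> {"op": "move_arm", "data": {"motion": [[48,[0.16,-0.85,0],[0,0,0.42]],[48,[0.16,-0.85,0],[0,0,0.42]],[48,[0.16,-0.85,0],[0,0,0.42]],[48,[0.16,-0.85,0],[0,0,0.42]],[48,[0.16,-0.85,0],[0,0,0.42]],[48,[0.16,-0.85,0],[0,0,0.42]],[48,[0.16,-0.85,0],[0,0,0.42]],[48,[0.16,-0.85,0],[0,0,0.42]],[48,[0.16,-0.85,0],[0,0,0.42]],[48,[0.16,-0.85,0],[0,0,0.42]],[48,[0.16,-0.85,0],[0,0,0.42]],[48,[0.16,-0.85,0],[0,0,0.42]],[48,[0.16,-0.85,0],[0,0,0.42]],[48,[0.16,-0.85,0],[0,0,0.42]],[48,[0.16,-0.85,0],[0,0,0.42]],[48,[0.16,-0.85,0],[0,0,0.42]],[48,[0.16,-0.85,0],[0,0,0.42]],[48,[0.14,-0.77,0],[0,0,0.36]],[48,[0,0,0],[0,0,0]],[48,[0,0,0],[0,0,0]]]}}

```text
time_s: 5.05
ee_pos: [532.2, -51.1, 103.0]
ee_rot: [179.9, -0.1, -171.3]
force: [-0.2, 0.4, -0.9]
gripper_width: 53.5
gripper_force: 15.0
```

>>> {"op": "move_arm", "data": {"motion": [[48,[0,0,-0.5],[0,0,0]],[48,[0,0,-0.6],[0,0,0]],[48,[0,0,-0.5],[0,0,0]],[48,[0,0,-0.4],[0,0,0]],[48,[0,0,-0.2],[0,0,0]],[48,[0,0,-0.1],[0,0,0]],[48,[0,0,-0.1],[0,0,0]],[48,[0,0,-0.1],[0,0,0]],[48,[0,0,-0.1],[0,0,0]],[48,[0,0,-0.1],[0,0,0]],[48,[0,0,-0.08],[0,0,0]],[48,[0,0,0],[0,0,0]],[48,[0,0,0],[0,0,0]]]}}

```text
time_s: 6.13
ee_pos: [532.8, -50.7, 34.5]
ee_rot: [180.0, -0.0, -171.1]
force: [-0.7, 0.4, -0.8]
gripper_width: 53.3
gripper_force: 15.0
```

>>> {"op": "move_arm", "data": {"motion": [[48,[0,0,-0.03],[0,0,0]],[48,[0,0,-0.03],[0,0,0]],[48,[0,0,0],[0,0,0]]]}}

```text
time_s: 6.38
ee_pos: [533.0, -50.7, 33.7]
ee_rot: [-180.0, 0.0, -171.1]
force: [-1.4, -1.2, 4.5]
gripper_width: 53.3
gripper_force: 15.0
```

>>> {"op": "move_arm", "data": {"motion": [[65,[0,0,0],[0,0,0]],[91,[0,0,0],[0,0,0]],[91,[0,0,0],[0,0,0]],[91,[0,0,0],[0,0,0]],[91,[0,0,0],[0,0,0]],[91,[0,0,0],[0,0,0]],[91,[0,0,0.2],[0,0,0]],[91,[0,0,0.4],[0,0,0]],[91,[0,0,0.8],[0,0,0]],[91,[0,0,1],[0,0,0]],[91,[0,0,1],[0,0,0]],[91,[0,0,1],[0,0,0]],[91,[0,0,1],[0,0,0]],[91,[0,0,1],[0,0,0]],[91,[0,0,0.6],[0,0,0]]]}}

```text
time_s: 7.63
ee_pos: [533.8, -50.8, 212.0]
ee_rot: [-179.9, 0.3, -171.1]
force: [0.3, 0.6, 0.2]
gripper_width: 91.1
gripper_force: 0.0
```

>>> {"op": "move_arm", "data": {"motion": [[91,[0,-0.85,0],[0,0,-0.6]],[91,[0,-0.85,0],[0,0,-0.6]],[91,[0,-0.85,0],[0,0,-0.6]],[91,[0,-0.85,0],[0,0,-0.6]],[91,[0,-0.85,0],[0,0,-0.6]],[91,[0,-0.85,0],[0,0,-0.6]],[91,[0,-0.85,0],[0,0,-0.6]],[91,[0,-0.85,0],[0,0,-0.6]],[91,[0,-0.85,0],[0,0,-0.6]],[91,[0,-0.85,0],[0,0,-0.6]],[91,[0,-0.85,0],[0,0,-0.6]],[91,[0,-0.85,0],[0,0,-0.6]],[91,[-0.1,-0.8,0],[0,0,-0.6]],[91,[0,0,0],[0,0,0]],[91,[0,0,0],[0,0,0]]]}}

```text
time_s: 8.88
ee_pos: [530.0, -326.2, 208.5]
ee_rot: [180.0, 0.0, 157.6]
force: [-0.0, 0.0, 0.4]
gripper_width: 91.0
gripper_force: 0.0
```

Run:
```python
from h import *
T=grab_frame("top");S=grab_frame("side");cv2.imwrite("pics/t2.png",T);cv2.imwrite("pics/s2.png",S)
u,v=map(int,proj("top",(533,-50,50)));a,b=map(int,proj("side",(533,-50,50)));print(u,v,a,b)
cv2.imwrite("pics/g2.png",np.hstack([cv2.resize(I[y-25:y+25,x-25:x+25],(400,400),interpolation=2) for I,x,y in((T,u,v),(S,a,b))]))
```

```text
315 218 315 225
```

View pics/g2.png

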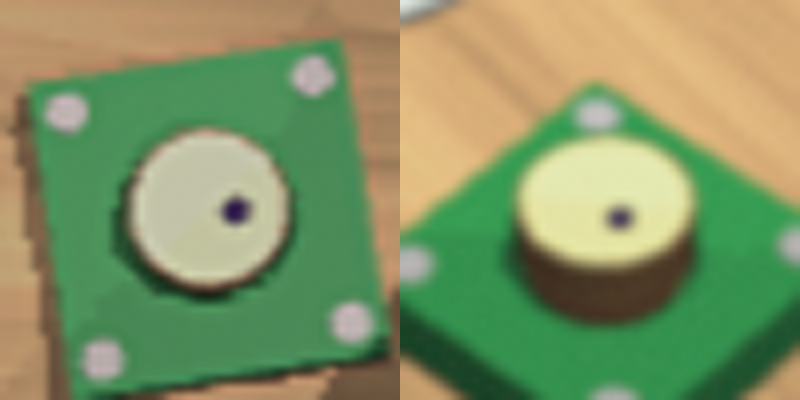

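The half sits in the pocket with its cut face up. The dot is about (318.9,218.7) in the top view and (317,227) in the side view.

```bash
cat > dot.py <<'E'
from h import *
def dot(n,im,u,v,r=4):
    u,v=int(u),int(v); p=im[v-r:v+r+1,u-r:u+r+1].astype(float)[...,1]
    w=np.clip(np.median(p)-25-p,0,None); yy,xx=np.mgrid[v-r:v+r+1,u-r:u+r+1]
    return (w*xx).sum()/w.sum(),(w*yy).sum()/w.sum()
E
python3 - <<'E'
from dot import *
for n,f,d,face in(("top","t2",(319,219),(290+210/8-.5,193+209/8-.5)),("side","s2",(317,227),(290+206/8-.5,200+202/8-.5))):
    im=cv2.imread(f"pics/{f}.png"); q=dot(n,im,*d); print(n,q,unproj(n,*q,53).round(1),"face",unproj(n,*face,53).round(1))
E
```

```text
top (np.float64(319.0285442435775), np.float64(218.86774500475738)) [532.8 -60.4  53. ] face [533.3 -51.6  53. ]
side (np.float64(317.17925736235594), np.float64(227.0268886043534)) [531.5 -60.2  53. ] face [532.5 -51.3  53. ]
```

>>> {"op": "move_arm", "data": {"motion": [[91,[0,0,-0.6],[0,0,0]],[91,[0,0,-0.8],[0,0,0]],[91,[0,0,-0.8],[0,0,0]],[91,[0,0,-0.8],[0,0,0]],[91,[0,0,-0.5],[0,0,0]],[91,[0,0,0],[0,0,0]],[26,[0,0,0],[0,0,0]],[26,[0,0,0],[0,0,0]],[26,[0,0,0],[0,0,0]],[26,[0,0,0],[0,0,0]],[26,[0,0,0],[0,0,0]],[26,[0,0,0],[0,0,0]],[26,[0,0,0],[0,0,0]],[26,[0,0,0],[0,0,0]],[26,[0,0,0],[0,0,0]],[26,[0,0,0],[0,0,0]],[26,[0,0,0],[0,0,0]],[26,[0,0,0],[0,0,0]],[26,[0,0,0],[0,0,0]],[26,[0,0,0],[0,0,0]]], "grip_force": 40}}

```text
time_s: 10.65
ee_pos: [530.3, -325.7, 120.4]
ee_rot: [180.0, -0.0, 157.7]
force: [-0.1, -0.7, 0.3]
gripper_width: 29.5
gripper_force: 40.0
```

>>> {"op": "move_arm", "data": {"motion": [[26,[0,0,0.2],[0,0,0]],[26,[0,0,0.4],[0,0,0]],[26,[0,0,0.6],[0,0,0]],[26,[0,0,0.6],[0,0,0]],[26,[0,0,0.6],[0,0,0]],[26,[0,0,0.6],[0,0,0]],[26,[0,0,0.6],[0,0,0]],[26,[0,0,0.6],[0,0,0]],[26,[0,0,0.6],[0,0,0]],[26,[0,0,0.2],[0,0,0]],[26,[0,0,0],[0,0,0]]]}}

```text
time_s: 11.57
ee_pos: [531.0, -326.0, 247.6]
ee_rot: [-180.0, 0.2, 157.7]
force: [-0.4, 1.0, -2.2]
gripper_width: 29.4
gripper_force: 40.0
```

>>> {"op": "move_arm", "data": {"motion": [[26,[0,0.3,0],[0,0,0]],[26,[0,0.6,0],[0,0,0]],[26,[0,0.65,0],[0,0,0]],[26,[0,0.65,0],[0,0,0]],[26,[0,0.65,0],[0,0,0]],[26,[0,0.65,0],[0,0,0]],[26,[0,0.65,0],[0,0,0]],[26,[0,0.65,0],[0,0,0]],[26,[0,0.65,0],[0,0,0]],[26,[0,0.65,0],[0,0,0]],[26,[0,0.65,0],[0,0,0]],[26,[0,0.65,0],[0,0,0]],[26,[0,0.65,0],[0,0,0]],[26,[0,0.65,0],[0,0,0]],[26,[0,0.65,0],[0,0,0]],[26,[0,0.65,0],[0,0,0]],[26,[0.08,0.45,0],[0,0,0]],[26,[0,0.2,0],[0,0,0]],[26,[0,0,0],[0,0,0]],[26,[0,0,0],[0,0,0]]]}}

```text
time_s: 13.23
ee_pos: [532.3, -59.3, 245.5]
ee_rot: [-180.0, 0.0, 157.7]
force: [0.8, -0.4, -2.3]
gripper_width: 29.5
gripper_force: 40.0
```

>>> {"op": "move_arm", "data": {"motion": [[26,[0,0,-0.3],[0,0,0]],[26,[0,0,-0.5],[0,0,0]],[26,[0,0,-0.6],[0,0,0]],[26,[0,0,-0.6],[0,0,0]],[26,[0,0,-0.5],[0,0,0]],[26,[0,0,-0.3],[0,0,0]],[26,[0,0,0],[0,0,0]],[26,[0,0,0],[0,0,0]],[26,[0,0,0],[0,0,0]]]}}

```text
time_s: 13.98
ee_pos: [532.8, -59.7, 176.1]
ee_rot: [180.0, 0.1, 157.6]
force: [0.4, -0.3, -2.1]
gripper_width: 29.3
gripper_force: 40.0
```

Run:
```python
from h import *
zs=[]
for i in range(6): zs.append(state()['ee_pos']); S=grab_frame("side")
print(np.mean(zs,0),state()['force']);cv2.imwrite("pics/s3.png",S)
T=grab_frame("top");cv2.imwrite("pics/t3.png",T)
cv2.imwrite("pics/g3.png",np.hstack([cv2.resize(S[175:255,280:350],(525,600),interpolation=2),cv2.resize(T[190:250,300:327],(270,600),interpolation=2)]))
for z in(53,67,80,95): print(z,proj("side",(531.6,-59.6,z)))
```

```text
[532.79798355 -59.58404261 176.23284211] [ 0.74922269  0.86072442 -1.43139159]
53 [317.05287285 226.87393427]
67 [316.96052457 222.88770864]
80 [316.87323444 219.11981936]
95 [316.77062269 214.69056992]
```

View pics/g3.png

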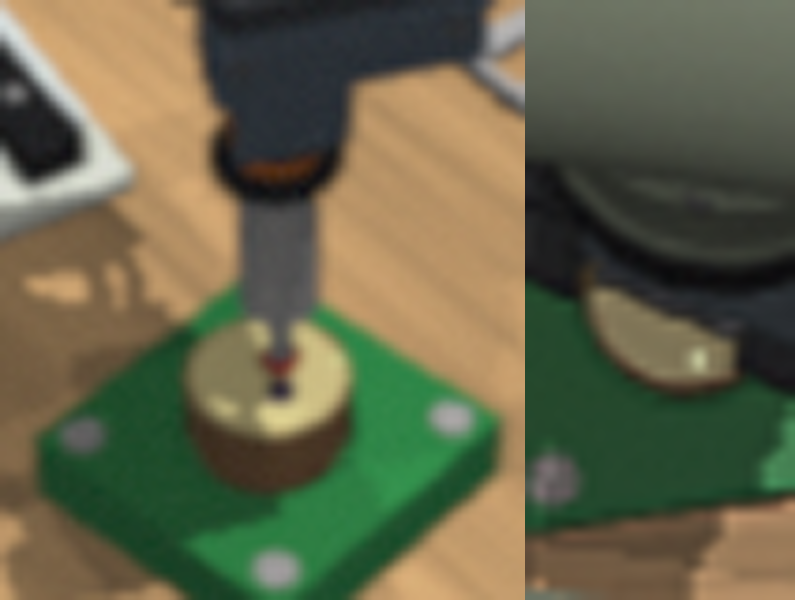

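The foot is about 14 mm above the face and lines up with the dot. I'll lower it slowly.

>>> {"op": "move_arm", "data": {"motion": [[26,[0.01,-0.03,-0.2],[0,0,0]],[26,[0,0,-0.15],[0,0,0]],[26,[0,0,-0.1],[0,0,0]],[26,[0,0,-0.1],[0,0,0]],[26,[0,0,-0.05],[0,0,0]],[26,[0,0,-0.04],[0,0,0]],[26,[0,0,0],[0,0,0]],[26,[0,0,0],[0,0,0]]]}}

```text
time_s: 15.0
ee_pos: [532.4, -60.2, 159.7]
ee_rot: [-180.0, -0.0, 157.7]
force: [-0.0, 0.7, 0.5]
gripper_width: 29.4
gripper_force: 40.0
```

```bash
cat > f.py <<'E'
from h import *
a=[]
for i in range(16): s=state(); a.append([*s['ee_pos'],*s['force']]); S=grab_frame("side")
print(np.mean(a,0).round(2),np.std(a,0).round(2),s['time_s'])
cv2.imwrite("pics/sf.png",S)
E
python3 f.py
```

```text
[ 5.3246e+02 -6.0160e+01  1.5955e+02 -1.1100e+00 -6.0000e-02  3.9000e-01] [0.03 0.01 0.08 0.57 0.61 0.41] 15.75
```

>>> {"op": "move_arm", "data": {"motion": [[26,[0,0,-0.05],[0,0,0]],[26,[0,0,-0.05],[0,0,0]],[26,[0,0,-0.04],[0,0,0]],[26,[0,0,0],[0,0,0]],[26,[0,0,0],[0,0,0]]]}}

```text
time_s: 16.22
ee_pos: [532.6, -60.1, 156.0]
ee_rot: [180.0, 0.0, 157.7]
force: [-1.6, 0.3, 0.7]
gripper_width: 29.5
gripper_force: 40.0
```

```bash
python3 f.py
python3 - <<'E'
import cv2
S=cv2.imread("pics/sf.png");cv2.imwrite("pics/g4.png",cv2.resize(S[185:245,285:345],(600,600),interpolation=2))
E
```

```text
[532.57 -60.15 156.02  -1.09   0.     1.78] [0.02 0.01 0.04 0.5  0.46 0.57] 16.9667
```

View pics/g4.png

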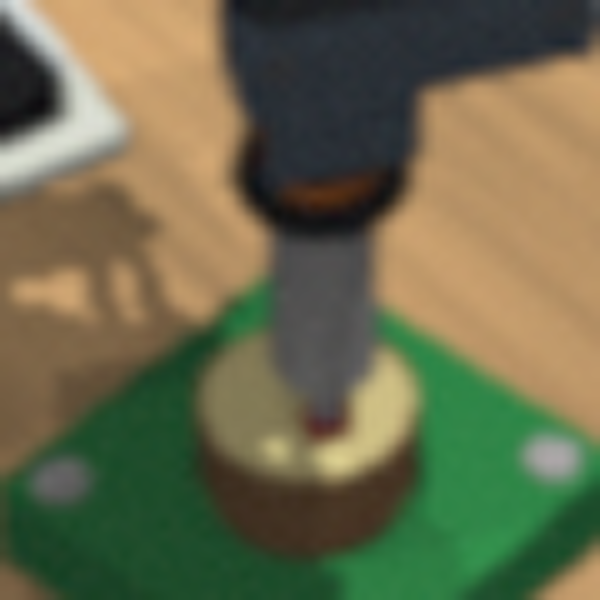

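The red foot covers the dot at (317,226), the gauge is upright, and the net push is about 3.6 N, which is half-way in.

```bash
python3 -c "
from workcell import *
print(job_done())"
```

```text
the job is handed in; nothing more can be done
None
```

I handed the job in at about 17 s of robot time: the potato half is seated cut face up in the cradle, and the gauge is still held upright on the dot at about 3.6 N, roughly half-way in.

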